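# Hook a dropped jar band out from under the wire rack

### The job

A metal jar band has dropped under the fixed wire rack, where no hand fits. Take the hooked rod by its wooden handle, drop the hook end into the band and draw the band out of the rack's open mouth along the worktop until it comes up against the sprung front bar; hold it there for a moment with a light, steady pull of about 8 N, and never pull or push hard (15 N is too much). Then unhook, leave the band lying flat there in front of the rack and lay the rod down level on the open worktop, well away from the band, touching the band only with the rod and disturbing nothing else.

Things in the scene. Friction and masses are not known exactly. Their poses are not given: they have to be found in the camera images.
- rack: Fixed steel wire rack, 210 mm deep, 220 wide, 99 high; underside of its top wires 91 mm up. Origin on the worktop at the middle of its open mouth; own x points into the rack (closed back at x = +210 mm), y across, z up. Low side rails (y = +-110 mm, 10 mm high) run out in front of the mouth to x = -170 mm. Two jars are fixed on the back of its top.
- rail_end (a point): Point on the worktop midway between the front ends of the rack's rails (rack x = -170 mm, same axes). The sprung front bar crosses between the rails, 13 mm high, on black clamps whose setting differs each time and is not reported: at rest its inner face is 40 to 90 mm from here towards the mouth. It yields outward about 0.8 mm per newton, 20 mm at most.
- band_mid (a point): Centre (half-way up) of the jar band: a plain aluminium-coloured ring lying flat under the rack, 54 mm outside, 46 mm inside, 14 mm high, about 60 g; its hole is open down to the worktop. Its z axis is up.
- rod_grip (a point): Centre of the hooked rod's wooden handle (100 mm long, 18 wide, 24 high), 36 mm above the worktop as it stands. Own x points along the rod to the hook, z up. A 7 mm steel shaft runs on at that height to 270 mm from here and bends straight down. The rod (140 g) stands level on hook end and a cross foot (50 mm wide, at x = -55 mm) with undersides level.
- rod_tip (a point): Lowest point of the hook end: 270 mm along the rod from the handle's centre and 36 mm below it; the hook end is 7 mm thick and round.
- weight: Brass weight with a knob, 31 mm wide, 32 mm high, standing under the rack towards its back; leave it alone. Origin at its underside.
- bowl: Small white bowl, 85 mm wide, 40 mm high, a bystander at the back; leave it alone. Origin at its underside.
- tin: Tin, 57 mm wide, 72 mm high, a bystander at the back; leave it alone. Origin at its underside.
- jar: Jar with a lid, 63 mm wide, 90 mm high, a bystander at the back; leave it alone. Origin at its underside.

How it is judged:
On the way, in this order (a step that is already met when the one before it is completed fails the run):
1. the band's centre is drawn at least 35 mm out in front of the rack's mouth (x of band_mid in the frame of rack below -0.035 m and y of band_mid in the frame of rack between -0.07 and 0.07 m).
2. the band, still hooked by the rod, is pressed on the front bar with more than 4 N for 0.3 s (contact force between band and rack above 4 N and contact force between band and rod above 3 N and x of band_mid in the frame of rack below -0.04 m and y of band_mid in the frame of rack between -0.07 and 0.07 m), for 0.3 s.
At the end, for the whole second after the job is handed in: The band lies flat and still, its centre 35 to 125 mm in front of the rack's mouth and within 70 mm of its middle line; the rod stands level and still on the worktop on foot and hook end, touching neither band nor rack, hook end over 60 mm from the band's centre (all of step 1 and x of band_mid in the frame of rack above -0.125 m and height (world z) of band_mid below 0.011 m and angle between band_mid's own z axis and vertical below 0.1 rad and linear speed of each of band, rod below 0.01 m/s and height (world z) of rod_grip between 0.03 and 0.042 m and height (world z) of rod_tip below 0.006 m and angle between rod_grip's own z axis and vertical below 0.08 rad and horizontal distance between rod_tip and band_mid above 0.06 m and contact force between rod and band below 0.1 N and contact force between rod and rack below 0.1 N).
It fails at once if the rod pulls or presses on the band, or the band is pressed against the rack or its front bar, with more than 15 N (contact force between band and rack above 15 N or contact force between rod and band above 15 N).
It fails at once if the rod, fingers or arm push on the rack with more than 15 N (contact force between any of rod, the fingers, the arm and rack above 15 N).
It fails at once if the fingers or arm touch the band (contact force between any of the fingers, the arm and band above 0.3 N).
It fails at once if the band is lifted off the worktop by more than 20 mm (height (world z) of band_mid above 0.027 m).
It fails at once if a bystander (brass weight, bowl, tin, jar) is moved by more than 15 mm (distance of any of weight, bowl, tin, jar from where it was at the start of the episode above 0.015 m).
It also fails if it takes over 54 s, if anything falls off the work surface, if the arm or the gripper's body presses on something with over 40 N, if the wrist force passes 120 N, or if a joint passes its speed limit or range.

### The arm

A 6-joint arm with a two-finger parallel gripper is mounted at the origin on a cart in front of the work surface, level with it; the furniture and walls round the work are solid. World frame = base frame: x ahead of the robot, y to its left, z up, the work surface at z = 0. Lengths are in m, angles in rad, forces in N, time in s.
With the tool pointing down it reaches from about 0.25 to 0.725 m from the base axis. Payload 4 kg.
Tool frame: the origin (TCP) lies between the finger pads; the fingertips stand 8 mm ahead of it and the grasp point (between the pads) lies 11 mm behind it; z points along the fingers, y is the line along which they close (so a half turn about z gives the same grasp; the last joint's range is limited). The gripper opens to 85 mm and grips with 20 to 120 N. Pads are 22 mm wide; open, the fingers measure 114 mm over their backs; the gripper's body (76 mm by 85 mm) begins 54 mm behind the grasp point. The pads swing forward as they close: fully open they stand 13 mm farther back than shut.
Start: joints at [1.162, 0.241, 0.005, 1.335, 0, 1.571], TCP at [0.199, 0.459, 0.239] pointing down, gripper open.
Joint ranges: [-2.72, 2.72], [-1.05, 1.87], [-1.09, 1.28], [-1.99, 2.15], [-1.42, 1.44], [-3.14, 3.14]. Speed limits (rad/s): [2.79, 2.79, 3.14, 3.14, 3.14, 3.14].

### API

Orientations are given as a unit quaternion [x, y, z, w].
In Python, from workcell import status, viewer, bot gives the robot as it stands.
- The arm moves only by the tool servo_tool, never from a script. Its argument "commands" is a list of rows, each a list of 5 numbers: the finger opening in mm, from 0 to 85.4, then the shift along the tool's x, y, z in mm, then the turn about the tool's z in rad. A call has 1 to 20 rows; each row shifts and turns the commanded pose from where the row before left it, along the tool's axes as they then stand; what a row does not reach is not made up. A row lasts 1/8 s, in which the tool goes at most 62.5 mm and 10.7 degrees, less where a joint would pass 70% of its speed; a pose out of reach is approached as far as the arm can. A call is refused whole if a number of a shift passes 62.5 or a number of a turn 0.188, either way. A call with a gripper value outside its range is refused whole. The fingers move at their own pace and stop on an object; the grip force is fixed at half the most. Time passes only in rows, so rows that do not move let the fingers close. It gives the time, the measured TCP pose, the force, the opening and the grip force at its end, in the units of the state.
- status.get_obs(): the state, without advancing time (a new reading comes with each control period).
- viewer.camera(name): name is "scene" or "top" or "wrist"; returns (picture, depth): 400x640x3 uint8, red, green, blue; 400x640 float32, m along the optical axis (not along the pixel's ray), 0 where there is no reading.
- viewer.get_calibration(name): a dict with "camera_matrix" (3x3 intrinsics, pixels), "R" (3x3) and "t" (3): a world point X has camera coordinates R X + t; the wrist camera has in their place "T_tool_cam" (4x4, takes a point from camera to tool coordinates, whose origin is the TCP and whose axes are the flange's). Camera axes: x right, y down, z forward; pixel columns grow to the right and rows downward; lengths in m; the calibration is good to about 2 mm. A picture is of the moment at which its call begins: read the wrist's pose just before it. get_calibration takes no time and is no camera call.
- bot.job_done(): hands the job in; it is judged then, once.
Trained networks look in the newest picture that a camera, given by its name, has taken for a name from the list of things; names that differ only in an ending like _2 or _b are one class to them, and where a whole thing is asked for, a point or a joint stands for the part that bears it (a point fixed in the world has none). Each returns a list of dicts, best first, with "p" (0 to 1); they miss things now and then, are a little off and sometimes report something else, mostly with a low value. They report only what shows in the picture. A call takes as long as a camera call.
- viewer.masks_of(camera, label): "mask" (400x640 bool, what is visible of it) and "pixel" ([row, column] in pixels, amid what is visible of it).
- viewer.spot_point(camera, label): "pixel" ([row, column] in pixels: a listed point, or the origin of a listed thing).
The state is a dict: "clock": time; "joint_pos": joint angles; "joint_vel": joint speeds; "tau": joint torques, N m; "eef_pos": TCP position; "tool_rot": TCP orientation; "ft_force": force on the tool from outside, world axes, zero at the start; "ft_torque": the same for the moment, N m; "grip_width": finger opening in m; "grasp_force": force on a finger pad.
Only numpy, scipy, OpenCV 4.12 (cv2) and the standard library are available. Lean on these libraries where they do the work, as an engineer would, in place of code of your own. Each camera call takes 0.05 s, during which the arm holds its last target. There are 200 camera calls.

## Working session

There is one attempt and no reset: what is moved stays moved. The work goes in short steps, Python scripts to look and compute and a tool call to move; the robot and the scene stay as the last step left them, time stands still between calls to the robot, and variables do not carry over. Pictures are saved under pics/ and viewed, at most 12 in all, crops included, and the job is handed in when it is done.

Besides the shell and the picture viewer there is one more tool, called after "Emit:" by a JSON object that holds its "fn" and its "kwargs". servo_tool: Moves the arm, as the interface text tells. Its arguments: {"type":"object","properties":{"commands":{"type":"array"}},"required":["commands"]}

```bash
mkdir -p pics
cat > h.py <<'E'
import numpy as np, cv2
from workcell import status, viewer, bot
from scipy.spatial.transform import Rotation as Ro
def pose():
    o=status.get_obs(); return np.array(o["eef_pos"]),Ro.from_quat(o["tool_rot"]).as_matrix()
def ray(cam,px,tp=None):
    c=viewer.get_calibration(cam);K=np.array(c["camera_matrix"])
    d=np.linalg.inv(K)@np.array([px[1],px[0],1.])
    if cam=="wrist":
        T=np.array(c["T_tool_cam"]);p,R=tp or pose()
        return R@T[:3,3]+p, R@T[:3,:3]@d
    R=np.array(c["R"]);t=np.array(c["t"]); return -R.T@t,R.T@d
def at_z(cam,px,z,tp=None):
    o,d=ray(cam,px,tp); return o+d*(z-o[2])/d[2]
def at_d(cam,px,dep,tp=None):
    o,d=ray(cam,px,tp); return o+d*dep
E
python3 - <<'E'
from h import *
print(status.get_obs())
Z=dict(rack=0,rail_end=0,band_mid=.007,rod_grip=.036,rod_tip=0,weight=0,bowl=0,tin=0,jar=0)
for c in("scene","top"):
    im,d=viewer.camera(c);cv2.imwrite(f"pics/{c}0.png",im[:,:,::-1]);np.save(f"pics/{c}d.npy",d)
    for n,z in Z.items():
        for r in viewer.spot_point(c,n)[:2]: print(c,n,round(r["p"],2),np.round(r["pixel"]),at_z(c,r["pixel"],z).round(3))
E
```

```text
{'clock': 0.0, 'joint_pos': array([1.16199850e+00, 2.41404335e-01, 3.71087760e-03, 1.33520637e+00,
       1.73783696e-05, 1.57078670e+00]), 'joint_vel': array([ 2.97374298e-04,  1.33689884e-04,  1.58346157e-03, -1.97568233e-03,
       -2.14182232e-06, -6.83623415e-04]), 'tau': array([ 1.10393932e-03, -3.72316682e+01,  2.52408046e+01,  1.68859115e-02,
        8.11737391e-05, -9.53868238e-06]), 'eef_pos': array([0.19850024, 0.45822855, 0.23841217]), 'tool_rot': array([ 2.02973811e-01,  9.79183602e-01, -1.02809263e-03, -2.21996330e-04]), 'ft_force': array([ 0.12576263, -0.45616848,  0.17526524]), 'ft_torque': array([ 0.05611257, -0.01782178, -0.03312891]), 'grasp_force': 0.0, 'grip_width': 0.08539281140006093}
scene rack 0.7 [245. 359.] [ 0.542 -0.133  0.   ]
scene rail_end 0.88 [217. 305.] [0.541 0.041 0.   ]
scene rail_end 0.42 [242. 359.] [ 0.549 -0.129  0.   ]
scene band_mid 0.55 [255. 374.] [ 0.531 -0.184  0.007]
scene rod_grip 0.59 [188. 217.] [0.466 0.293 0.036]
scene rod_tip 0.64 [218. 307.] [0.541 0.033 0.   ]
scene rod_tip 0.61 [163. 303.] [0.72  0.182 0.   ]
scene bowl 0.96 [148. 292.] [0.764 0.262 0.   ]
scene tin 0.77 [160. 329.] [0.778 0.12  0.   ]
scene jar 0.73 [172. 353.] [0.773 0.029 0.   ]
top rack 0.95 [216. 377.] [ 0.545 -0.123  0.   ]
top rack 0.71 [209. 400.] [ 0.538 -0.185  0.   ]
top rail_end 0.87 [249. 318.] [0.528 0.046 0.   ]
top rail_end 0.51 [214. 380.] [ 0.547 -0.132  0.   ]
top band_mid 0.71 [209. 403.] [ 0.534 -0.189  0.007]
top rod_grip 0.88 [312. 230.] [0.472 0.287 0.036]
top rod_tip 0.7 [206. 236.] [0.71  0.193 0.   ]
top rod_tip 0.62 [210. 402.] [ 0.533 -0.189  0.   ]
top weight 0.6 [164. 416.] [ 0.63  -0.276  0.   ]
top bowl 0.79 [202. 207.] [0.75  0.255 0.   ]
top tin 0.85 [172. 247.] [0.784 0.135 0.   ]
top jar 0.81 [153. 290.] [0.788 0.013 0.   ]
```

View pics/top0.png

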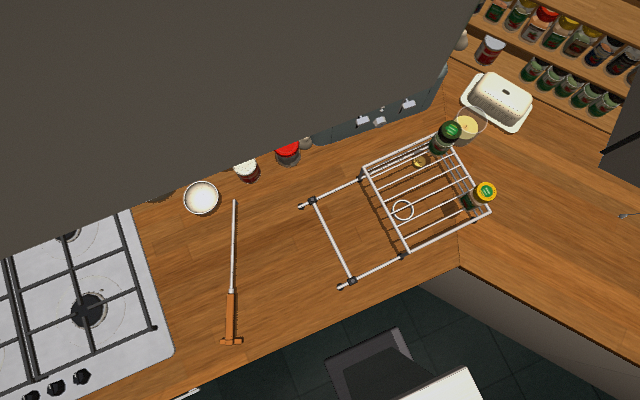

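View pics/scene0.png

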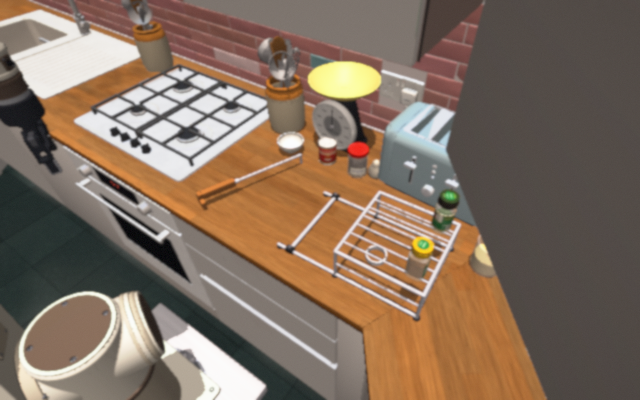

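The top view shows the rod with its handle at (row 315, col 231) and its tip at (202, 234). The rail ends are at (206, 300) and (287, 340), the bar runs from (202, 313) to (282, 352), and the band is at (210, 402). The tool is already nearly aligned with the rod, so I'm moving over the handle.

Emit:
{"fn": "servo_tool", "kwargs": {"commands": [[85, -20, -3, 5, 0], [85, -39, -6, 10, 0], [85, -39, -6, 10, 0], [85, -39, -6, 10, 0], [85, -39, -6, 10, 0], [85, -39, -6, 10, 0], [85, -39, -6, 10, 0], [85, -39, -6, 10, 0], [85, -22, -2, 5, 0], [85, 0, 0, 0, 0], [85, 0, 0, 0, 0]]}}

```text
clock: 2.38
eef_pos: [0.4685, 0.2911, 0.1595]
tool_rot: [0.203, 0.979, 0.0, -0.0]
ft_force: [-0.3, -0.2, -0.4]
grip_width: 0.0851
grasp_force: 0.0
```

Run:
```python
from h import *
p,R=pose();print(p,R.round(3))
im,d=viewer.camera("wrist");cv2.imwrite("pics/w1.png",im[:,:,::-1]);np.save("pics/w1d.npy",d)
for n,z in dict(rod_grip=.036,rod_tip=0.003).items():
    for r in viewer.spot_point("wrist",n)[:2]: print(n,round(r["p"],2),np.round(r["pixel"]),at_z("wrist",r["pixel"],z,(p,R)).round(4))
for r in viewer.masks_of("wrist","rod_grip")[:1]:
    m=r["mask"]; print(r["p"],m.sum())
    hsv=cv2.cvtColor(im,cv2.COLOR_RGB2HSV)
    ys,xs=np.nonzero(m&(d>0)); P=np.array([at_d("wrist",(y,x),d[y,x],(p,R)) for y,x in zip(ys[::5],xs[::5])])
    for lo,hi in((.043,.053),(.033,.043)):
        Q=P[(P[:,2]>lo)&(P[:,2]<hi)]
        if len(Q)>10:
            c,_,v=*[Q.mean(0)],0,np.linalg.svd(Q[:,:2]-Q[:,:2].mean(0),full_matrices=False)[2]
            u=v[0]*np.sign(v[0][0]);s=(Q[:,:2]-c[:2])@u;t=(Q[:,:2]-c[:2])@[-u[1],u[0]]
            print(lo,len(Q),c.round(4),np.degrees(np.arctan2(u[1],u[0])).round(1),np.percentile(s,[1,99]).round(3),np.percentile(t,[2,98]).round(4), (c[:2]+u*np.percentile(s,[1,99]).mean()).round(4))
```

```text
[0.46847973 0.29107607 0.15953861] [[-0.918  0.397 -0.   ]
 [ 0.397  0.918  0.   ]
 [ 0.001  0.    -1.   ]]
rod_grip 0.85 [192. 315.] [0.4664 0.2876 0.036 ]
0.85 3772
0.043 484 [0.4591 0.2934 0.0485] -22.4 [-0.051  0.064] [-0.0084  0.0076] [0.465 0.291]
0.033 142 [0.57   0.2483 0.04  ] -22.1 [-0.171  0.08 ] [-0.0047  0.005 ] [0.5278 0.2654]
```

View pics/w1.png

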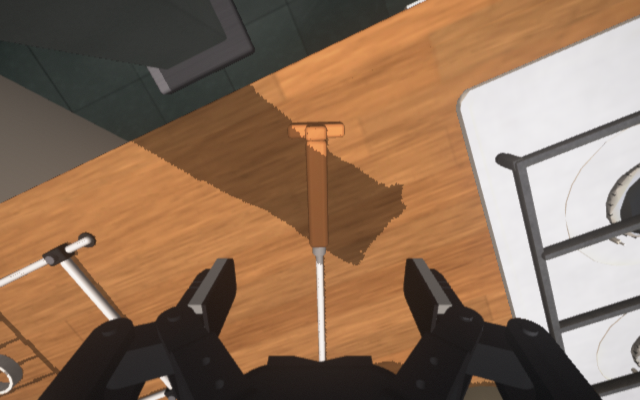

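The wrist view shows the handle from about (125, 316) to (250, 318) and centred between the fingers, with the shaft straight below it. The yaw matches within 1°. I'm descending and grasping.

Emit:
{"fn": "servo_tool", "kwargs": {"commands": [[85, 0, -1, 20, -0.01], [85, 0, 0, 36, 0], [85, 0, 0, 36, 0], [85, 0, 0, 26, 0], [85, 0, 0, 16.5, 0], [85, 0, 0, 0, 0], [17, 0, 0, 0, 0], [15, 0, 0, 0, 0], [15, 0, 0, 0, 0], [15, 0, 0, 0, 0], [15, 0, 0, 0, 0], [15, 0, 0, 0, 0]]}}

```text
clock: 4.08
eef_pos: [0.4693, 0.2898, 0.0255]
tool_rot: [0.198, 0.98, 0.0, 0.001]
ft_force: [-0.8, -1.0, 7.0]
grip_width: 0.0172
grasp_force: 59.7
```

Emit:
{"fn": "servo_tool", "kwargs": {"commands": [[15, 0, 0, -15, 0], [15, 0, 0, -15, 0], [15, 0, 0, -15, 0], [15, 0, 0, 0, 0.06], [15, 0, 0, 0, 0.13], [15, 0, 0, 0, 0.13], [15, 0, 0, 0, 0.13], [15, 0, 0, 0, 0.13], [15, 0, 0, 0, 0.13], [15, 0, 0, 0, 0.13], [15, 0, 0, 0, 0.13], [15, 0, 0, 0, 0.08], [15, 0, 0, 0, 0], [15, 0, 0, 0, 0]]}}

```text
clock: 5.82
eef_pos: [0.4689, 0.2896, 0.0703]
tool_rot: [0.662, 0.749, 0.0, 0.0]
ft_force: [-0.0, 0.4, -1.2]
grip_width: 0.0173
grasp_force: 58.7
```

Run:
```python
from h import *
p,R=pose();print(p,R.round(3)); print(status.get_obs()["ft_force"])
for c in("top","scene"):
    im,d=viewer.camera(c);np.save(f"pics/{c}1d.npy",d);cv2.imwrite(f"pics/{c}1.png",im[:,:,::-1])
    for n,z in dict(rod_tip=p[2]-.025,rod_grip=p[2]+.011,rack=0,rail_end=0,band_mid=.007).items():
        for r in viewer.spot_point(c,n)[:2]: print(c,n,round(r["p"],2),np.round(r["pixel"],1),at_z(c,r["pixel"],z).round(4))
    for r in viewer.masks_of(c,"band_mid")[:2]:
        ys,xs=np.nonzero(r["mask"]); print("bandmask",round(r["p"],2),len(ys),r["pixel"], (xs.min(),xs.max(),ys.min(),ys.max()),[at_z(c,((a),(b)),.014).round(4) for a,b in [((ys.min()+ys.max())/2,(xs.min()+xs.max())/2)]])
im=cv2.imread("pics/top1.png"); x=im[140:300,200:500]; cv2.imwrite("pics/top1c.png",cv2.resize(x,None,fx=2.66,fy=2.66,interpolation=cv2.INTER_CUBIC))
```

```text
[0.46886132 0.28960862 0.07027253] [[-0.123  0.992  0.   ]
 [ 0.992  0.123  0.   ]
 [ 0.     0.    -1.   ]]
[-0.00392607  0.38750276 -1.22556564]
top rod_tip 0.95 [255.3 328.4] [0.5001 0.0324 0.0453]
top rod_grip 0.83 [312.9 225. ] [0.4738 0.2882 0.0813]
top rack 0.98 [215.7 378.6] [ 0.5437 -0.1266  0.    ]
top rail_end 0.69 [246.4 318.4] [0.5336 0.0431 0.    ]
top band_mid 0.65 [209.5 399.9] [ 0.5357 -0.1809  0.007 ]
bandmask 0.44 87 [210.7, 408.5] (np.int64(394), np.int64(414), np.int64(200), np.int64(220)) [array([ 0.5297, -0.1876,  0.014 ])]
scene rod_grip 0.96 [177. 215.] [0.4651 0.2856 0.0813]
scene rack 0.82 [243.6 358.5] [ 0.5442 -0.1306  0.    ]
scene rail_end 0.57 [216.6 307.6] [0.5459 0.0343 0.    ]
scene rail_end 0.22 [160.2 328.9] [0.7784 0.122  0.    ]
scene band_mid 0.74 [253.4 373.8] [ 0.5344 -0.1808  0.007 ]
bandmask 0.65 188 [260.7, 377.4] (np.int64(366), np.int64(388), np.int64(245), np.int64(265)) [array([ 0.5298, -0.1919,  0.014 ])]
```

View pics/top1c.png

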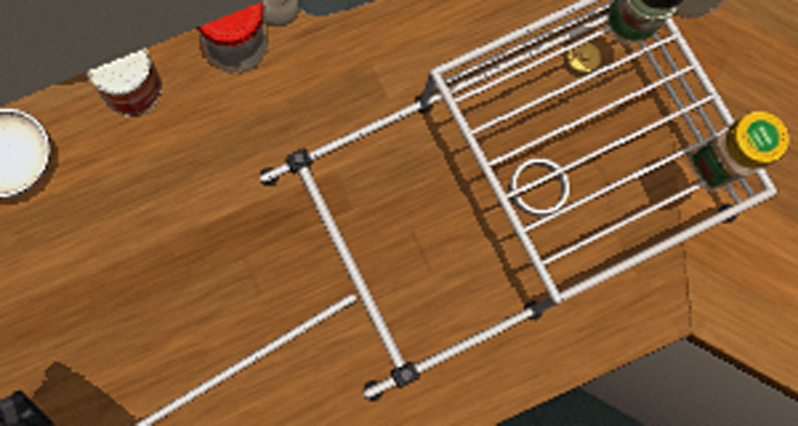

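The crop shows the ring centred at (187, 540), bar ends at (165, 301) and (370, 404), rail ends at (177, 268) and (390, 374), mouth feet at (100, 430) and (310, 537), and the hook tip at (298, 354).

Run:
```python
from h import *
f=lambda x,y,z:at_z("top",(y/2.66+140,x/2.66+200),z)
A,B=f(268,177,.006),f(374,390,.006);C,D=f(430,100,.006),f(537,310,.006);E,F=f(301,162,.011),f(404,370,.011)
print("railend",A,B,np.linalg.norm(A-B));print("mouth",C,D,np.linalg.norm(C-D));print("bar",E,F)
re=(A+B)/2;mo=(C+D)/2;w=(A-B)+(C-D)+(E-F);w=w[:2]/np.linalg.norm(w[:2])
print(re,mo,np.linalg.norm(re-mo)); a1=np.array([w[1],-w[0]]);d=((C-A)+(D-B))[:2];a2=d/np.linalg.norm(d)
print("axis",a1,a2,np.degrees(np.arctan2(*a1[::-1])),np.degrees(np.arctan2(*a2[::-1])))
ax=(a1+a2);ax/=np.linalg.norm(ax);lat=np.array([-ax[1],ax[0]])
band=f(540,187,.012);print("band",band)
tip=f(354,298,.083);print("tip(shaft end)",tip)
o=(mo[:2]+re[:2]+.17*ax)/2;print("o",o)
for n,P in dict(band=band,bar=(E+F)/2,tip=tip).items(): q=P[:2]-o;print(n,q@ax,q@lat)
p,R=pose();rx=-R[:2,0];print("rod yaw",np.degrees(np.arctan2(rx[1],rx[0])),np.degrees(np.arctan2(*(tip[:2]-p[:2])[::-1])),np.linalg.norm(tip[:2]-p[:2]))
```

```text
railend [0.64232762 0.04394092 0.006     ] [0.42388761 0.03322151 0.006     ] 0.21870286313310053
mouth [ 0.65012575 -0.12883079  0.006     ] [ 0.42895069 -0.13285565  0.006     ] 0.22121167744952028
bar [0.642104   0.01004079 0.011     ] [0.42901055 0.00170446 0.011     ]
[0.53310762 0.03858121 0.006     ] [ 0.53953822 -0.13084322  0.006     ] 0.16954643048692294
axis [ 0.03533919 -0.99937538] [ 0.03792829 -0.99928046] -87.97479172895808 -87.82634744018577
band [ 0.53019098 -0.1855775   0.012     ]
tip(shaft end) [0.49943401 0.02235017 0.083     ]
o [ 0.53943679 -0.13107395]
band 0.05412825789882692 -0.011236272113419125
bar -0.1369967739954227 0.0011399586930229092
tip -0.1547865902156705 -0.034355427661111916
rod yaw -83.01104535666123 -83.44570686477118 0.2689275681363112
```

Emit:
{"fn": "servo_tool", "kwargs": {"commands": [[15, 0, 0, 0, 0.082], [15, 0, 14, 4, 0], [15, 0, 15, 4, 0], [15, 0, 14, 4, 0], [15, 0, 0, 0, 0], [15, -15, 0, 0, 0], [15, -30, 0, 0, 0], [15, -35, 0, 0, 0], [15, -35, 0, 0, 0], [15, -35, 0, 0, 0], [15, -30, 0, 0, 0], [15, -18, 0, 0, 0], [15, -8, 0, 0, 0], [15, 0, 0, 0, 0], [15, 0, 0, 0, 0]]}}

```text
clock: 8.4
eef_pos: [0.5199, 0.0862, 0.0578]
tool_rot: [0.692, 0.722, 0.0, -0.0]
ft_force: [-0.6, 0.3, -1.2]
grip_width: 0.0172
grasp_force: 58.8
```

```bash
cat > look.py <<'E'
import sys
from h import *
k=sys.argv[1];p,R=pose();rx=-R[:2,0];print(p.round(4),np.degrees(np.arctan2(rx[1],rx[0])).round(2),"nominal tip",(p[:2]+.27*rx).round(4),status.get_obs()["ft_force"].round(2))
a,da=viewer.camera("top");b,db=viewer.camera("scene")
a=cv2.resize(a[150:270,290:490],None,fx=3,fy=3,interpolation=cv2.INTER_CUBIC)
b=cv2.resize(b[190:310,250:450],None,fx=3,fy=3,interpolation=cv2.INTER_CUBIC)
v=np.hstack([a,b])[:,:,::-1]
cv2.imwrite(f"pics/{k}a.png",cv2.resize(np.vstack([a,b])[:,:,::-1],(500,600)))
E
python3 look.py hk
```

```text
[0.5199 0.0862 0.0578] -87.64 nominal tip [ 0.5311 -0.1835] [-0.56  0.29 -1.16]
```

View pics/hka.png

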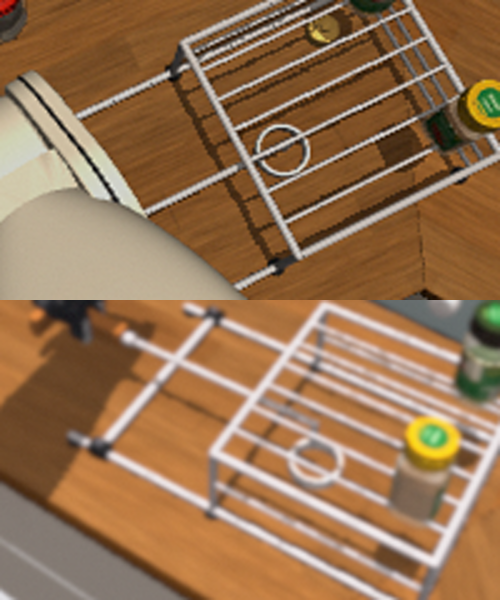

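The upper half (top view) shows the ring centred at (151, 284), with the shaft running under the rack wire towards it. The lower half (scene view) shows the ring at (460, 315) and the shaft end near (425, 315). I'm checking where the nominal tip projects.

Run:
```python
from h import *
p,R=pose();t=p-.27*R[:,0]
def pr(c,X):
    k=viewer.get_calibration(c);q=np.array(k["camera_matrix"])@(np.array(k["R"])@X+np.array(k["t"]));return q[:2]/q[2]
for z in(.033,.0688):
    X=np.r_[t[:2],z];print(z,"top",(pr("top",X)-[290,150])*2.5,"scene",(pr("scene",X)-[250,190])*2.5+[0,300])
for (n,off,px) in(("top",(290,150),(284,151)),("scene",(250,190),(315,160))):
    print(n,"band",at_z(n,(px[1]/2.5+off[1],px[0]/2.5+off[0]),.013))
im,_=viewer.camera("scene");x=im[225:275,320:400]
cv2.imwrite("pics/sc.png",cv2.resize(x,None,fx=8,fy=8,interpolation=cv2.INTER_CUBIC)[:,:,::-1])
```

```text
0.033 top [284.90949685 146.07686758] scene [312.15203972 446.1432531 ]
0.0688 top [293.38091382 137.56077433] scene [315.04505374 423.27839568]
top band [ 0.5292618  -0.18651488  0.013     ]
scene band [ 0.53179047 -0.1880588   0.013     ]
```

View pics/sc.png

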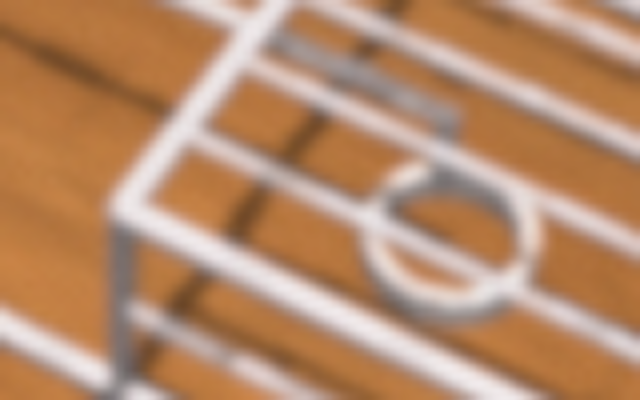

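The hook end is right over the hole. I'm lowering it, then taking up the slack gently.

Emit:
{"fn": "servo_tool", "kwargs": {"commands": [[15, -3, 0, 4, 0], [15, 0, 0, 8, 0], [15, 0, 0, 9, 0], [15, 0, 0, 6, 0], [15, 0, 0, 2, 0], [15, 0, 0, 0, 0], [15, 3, 0, 0, 0], [15, 4, 0, 0, 0], [15, 4, 0, 0, 0], [15, 3, 0, 0, 0], [15, 3, 0, 0, 0], [15, 3, 0, 0, 0], [15, 3, 0, 0, 0], [15, 3, 0, 0, 0], [15, 4, 0, 0, 0], [15, 5, 0, 0, 0]]}}

```text
clock: 10.55
eef_pos: [0.5186, 0.1177, 0.0288]
tool_rot: [0.693, 0.721, -0.0, 0.0]
ft_force: [-0.0, -1.4, -1.3]
grip_width: 0.0172
grasp_force: 58.8
```

Run:
```python
from h import *
p,R=pose();t=p-.27*R[:,0];print(t,status.get_obs()["ft_force"])
for c in("top","scene"):
    im,_=viewer.camera(c)
    for r in viewer.spot_point(c,"band_mid")[:1]: print(c,r["p"],at_z(c,r["pixel"],.007))
x=im[215:275,310:400]
cv2.imwrite("pics/sc2.png",cv2.resize(x,None,fx=7,fy=7,interpolation=cv2.INTER_CUBIC)[:,:,::-1])
```

```text
[ 0.52940082 -0.15213243  0.02880694] [-0.01912872 -1.43230518 -1.29255005]
top 0.43 [ 0.52782449 -0.17522369  0.007     ]
scene 0.62 [ 0.53066877 -0.16917231  0.007     ]
```

View pics/sc2.png

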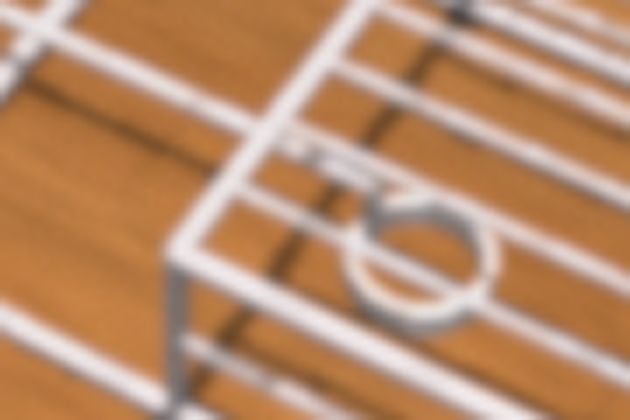

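The hook is inside the ring at its mouth side (row 215, col 375), and the band is following. I'm pulling on and stopping short of the bar.

Emit:
{"fn": "servo_tool", "kwargs": {"commands": [[15, 6, 0, 0, 0], [15, 8, 0, 0, 0], [15, 9, 0, 0, 0], [15, 10, 0, 0, 0], [15, 10, 0, 0, 0], [15, 10, 0, 0, 0], [15, 10, 0, 0, 0], [15, 10, 0, 0, 0], [15, 10, 0, 0, 0], [15, 10, 0, 0, 0], [15, 9, 0, 0, 0], [15, 7, 0, 0, 0], [15, 5, 0, 0, 0], [15, 4, 0, 0, 0], [15, 2, 0, 0, 0], [15, 0, 0, 0, 0]]}}

```text
clock: 12.75
eef_pos: [0.5138, 0.2374, 0.0288]
tool_rot: [0.693, 0.721, 0.0, -0.0]
ft_force: [0.5, -0.1, -1.6]
grip_width: 0.0168
grasp_force: 58.8
```

```bash
python3 look.py pl
python3 - <<'E'
from h import *
for c in("top","scene"):
    viewer.camera(c)
    for r in viewer.spot_point(c,"band_mid")[:1]: print(c,r["p"],r["pixel"],at_z(c,r["pixel"],.007))
E
```

```text
[0.5138 0.2374 0.0288] -87.7 nominal tip [ 0.5246 -0.0323] [ 0.46 -0.12 -1.6 ]
top 0.42 [235.0, 354.2] [ 0.52318653 -0.04860554  0.007     ]
scene 0.46 [232.2, 327.7] [ 0.52645942 -0.04644727  0.007     ]
```

View pics/pla.png

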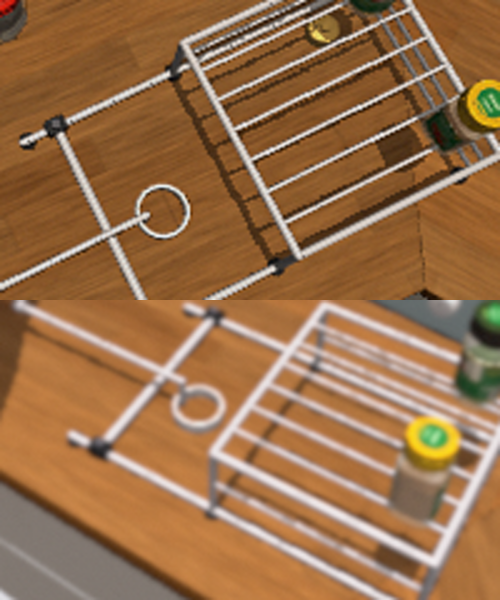

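The band is out in front, centred at (210, 163) in the top crop, with about 25 mm left to the bar. I'm creeping up to it.

Emit:
{"fn": "servo_tool", "kwargs": {"commands": [[15, 3, 0, 0, 0], [15, 4, 0, 0, 0], [15, 4, 0, 0, 0], [15, 4, 0, 0, 0], [15, 3, 0, 0, 0], [15, 2, 0, 0, 0], [15, 1, 0, 0, 0], [15, 1, 0, 0, 0], [15, 0, 0, 0, 0], [15, 0, 0, 0, 0]]}}

```text
clock: 14.3
eef_pos: [0.513, 0.2594, 0.0288]
tool_rot: [0.693, 0.721, 0.0, -0.0]
ft_force: [-1.7, 0.0, -1.4]
grip_width: 0.0172
grasp_force: 58.8
```

Emit:
{"fn": "servo_tool", "kwargs": {"commands": [[15, 1, 0, 0, 0], [15, 1, 0, 0, 0], [15, 1, 0, 0, 0], [15, 0, 0, 0, 0], [15, 0, 0, 0, 0]]}}

```text
clock: 14.92
eef_pos: [0.5128, 0.2623, 0.0288]
tool_rot: [0.693, 0.721, 0.0, -0.0]
ft_force: [-0.1, 0.4, -0.8]
grip_width: 0.0173
grasp_force: 58.7
```

Emit:
{"fn": "servo_tool", "kwargs": {"commands": [[15, 1, 0, 0, 0], [15, 1, 0, 0, 0], [15, 1, 0, 0, 0], [15, 0, 0, 0, 0], [15, 0, 0, 0, 0]]}}

```text
clock: 15.55
eef_pos: [0.5126, 0.2649, 0.0287]
tool_rot: [0.693, 0.721, -0.0, 0.0]
ft_force: [-0.1, -3.4, -0.7]
grip_width: 0.0168
grasp_force: 58.7
```

Emit:
{"fn": "servo_tool", "kwargs": {"commands": [[15, 1, 0, 0, 0], [15, 1, 0, 0, 0], [15, 0, 0, 0, 0], [15, 0, 0, 0, 0]]}}

```text
clock: 16.05
eef_pos: [0.5124, 0.2668, 0.0286]
tool_rot: [0.693, 0.721, -0.0, 0.0]
ft_force: [0.3, -4.7, -1.8]
grip_width: 0.0168
grasp_force: 58.6
```

Emit:
{"fn": "servo_tool", "kwargs": {"commands": [[15, 1, 0, 0, 0], [15, 1, 0, 0, 0], [15, 0, 0, 0, 0], [15, 0, 0, 0, 0], [15, 0, 0, 0, 0], [15, 0, 0, 0, 0]]}}

```text
clock: 16.8
eef_pos: [0.5122, 0.2683, 0.0285]
tool_rot: [0.693, 0.721, -0.001, 0.0]
ft_force: [0.9, -7.0, -2.8]
grip_width: 0.0168
grasp_force: 58.6
```

Emit:
{"fn": "servo_tool", "kwargs": {"commands": [[15, 0.7, 0, 0, 0], [15, 0, 0, 0, 0], [15, 0, 0, 0, 0], [15, 0, 0, 0, 0], [15, 0, 0, 0, 0], [15, 0, 0, 0, 0]]}}

```text
clock: 17.55
eef_pos: [0.5122, 0.2687, 0.0284]
tool_rot: [0.693, 0.721, -0.001, 0.001]
ft_force: [-0.1, -6.6, -2.4]
grip_width: 0.0171
grasp_force: 58.6
```

```bash
python3 - <<'E'
from h import *
f=[]
for i in range(5):
    viewer.camera("top"); f.append(status.get_obs()["ft_force"])
print(np.array(f).round(1))
E
python3 look.py pr
```

```text
[[ 1.1 -6.4 -2.8]
 [-0.2 -6.3 -2.8]
 [-0.2 -7.7 -1.7]
 [ 0.1 -7.1 -1.9]
 [ 1.2 -7.1 -2.5]]
[0.5122 0.2687 0.0284] -87.75 nominal tip [ 0.5228 -0.001 ] [ 1.16 -7.08 -2.47]
```

View pics/pra.png

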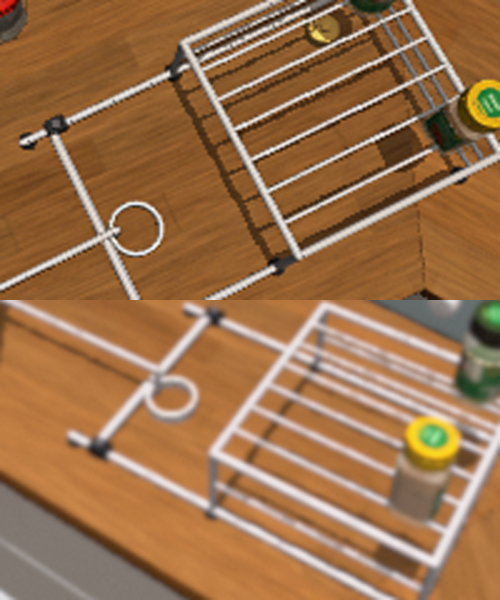

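The ring is pressed on the bar at (230, 112) in the top crop, and the pull is a steady 7 N. I'm easing off, then unhooking.

Emit:
{"fn": "servo_tool", "kwargs": {"commands": [[15, -2, 0, 0, 0], [15, -2, 0, 0, 0], [15, -2, 0, 0, 0], [15, -2, 0, 0, 0], [15, -2, 0, 0, 0], [15, -2, 0, 0, 0], [15, -3, 0, 0, 0], [15, -3, 0, 0, 0], [15, -3, 0, 0, 0], [15, 0, 0, 0, 0], [15, 0, 0, -3, 0], [15, 0, 0, -6, 0], [15, 0, 0, -10, 0], [15, 0, 0, -12, 0], [15, 0, 0, -9, 0], [15, 0, 0, 0, 0]]}}

```text
clock: 19.9
eef_pos: [0.5142, 0.2494, 0.0702]
tool_rot: [0.693, 0.721, 0.001, 0.0]
ft_force: [0.2, 1.1, -2.0]
grip_width: 0.0172
grasp_force: 58.7
```

```bash
python3 look.py un
python3 - <<'E'
from h import *
for c in("top","scene"):
    viewer.camera(c)
    for r in viewer.spot_point(c,"band_mid")[:1]: print(c,r["p"],r["pixel"],at_z(c,r["pixel"],.007))
E
```

```text
[0.5142 0.2494 0.0702] -87.71 nominal tip [ 0.525  -0.0203] [ 0.22  1.08 -1.98]
top 0.4 [239.1, 347.0] [ 0.52106895 -0.02811233  0.007     ]
scene 0.71 [172.0, 354.7] [0.76894527 0.01958027 0.007     ]
```

View pics/una.png

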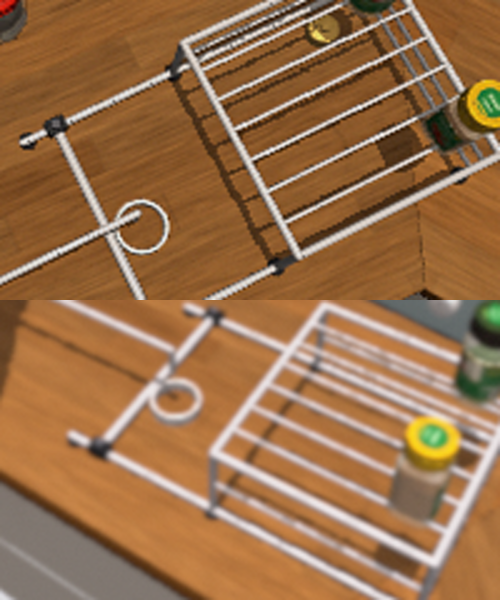

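The band lies flat beside the bar, centred at (226, 142) in the top crop, about 103 mm in front of the mouth. The rod is clear above it. I'm swinging the rod back to its open spot.

Emit:
{"fn": "servo_tool", "kwargs": {"commands": [[15, 10, -5, 0, 0], [15, 16, -16, 0, 0], [15, 16, -17, 0, 0], [15, 0, -5, 0, -0.06], [15, 0, 0, 0, -0.13], [15, 0, 0, 0, -0.13], [15, 0, 0, 0, -0.13], [15, 0, 0, 0, -0.13], [15, 0, 0, 0, -0.13], [15, 0, 0, 0, -0.13], [15, 0, 0, 0, -0.13], [15, 0, 0, 0, -0.13], [15, 0, 0, 0, -0.05], [15, 0, 0, 0, 0], [15, 0, 0, 15, 0], [15, 0, 0, 15, 0], [15, 0, 0, 7, 0], [15, 0, 0, 3, 0], [15, 0, 0, 0, 0], [15, 0, 0, 0, 0]]}}

```text
clock: 22.7
eef_pos: [0.4691, 0.2895, 0.0292]
tool_rot: [0.189, 0.982, 0.0, 0.0]
ft_force: [-0.1, 0.3, -1.3]
grip_width: 0.0175
grasp_force: 58.8
```

Run:
```python
from h import *
p,R=pose();t=p-.27*R[:,0];print(p,t)
im,_=viewer.camera("scene")
cv2.imwrite("pics/pl2.png",cv2.resize(im[125:285,190:390],None,fx=3.7,fy=3.7,interpolation=cv2.INTER_CUBIC)[:,:,::-1])
```

```text
[0.46912496 0.28945195 0.02923238] [0.71977377 0.18907689 0.02938638]
```

View pics/pl2.png

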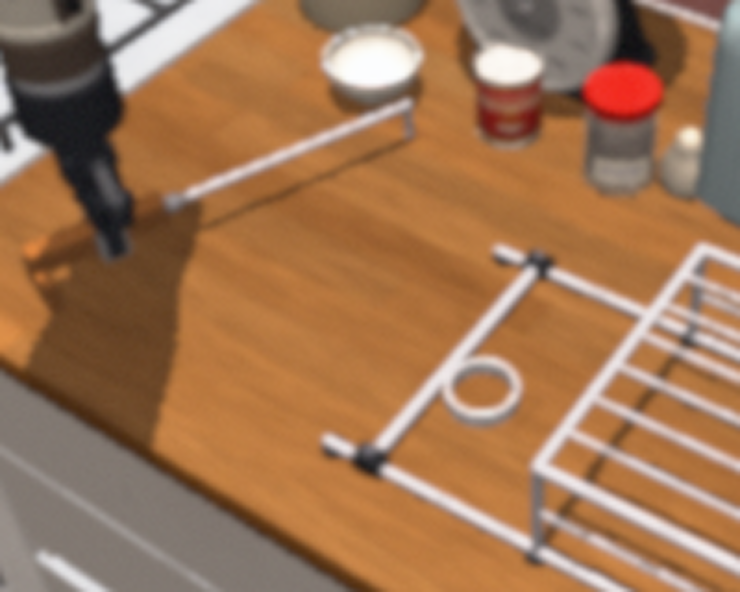

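The rod is level just above the worktop, with its tip at (130, 408) clear of the bowl, and the band lies flat at (388, 482). I'm lowering the last 3 mm and releasing.

Emit:
{"fn": "servo_tool", "kwargs": {"commands": [[15, 0, 0, 1.5, 0], [15, 0, 0, 1.5, 0], [15, 0, 0, 0.5, 0], [15, 0, 0, 0, 0], [20, 0, 0, 0, 0], [26, 0, 0, 0, 0], [40, 0, 0, 0, 0], [60, 0, 0, 0, 0], [80, 0, 0, 0, 0], [80, 0, 0, 0, 0], [80, 0, 0, -10, 0], [80, 0, 0, -25, 0], [80, 0, 0, -35, 0], [80, 0, 0, -35, 0], [80, 0, 0, -20, 0], [80, 0, 0, 0, 0]]}}

```text
clock: 24.75
eef_pos: [0.4701, 0.2901, 0.1529]
tool_rot: [0.189, 0.982, 0.002, 0.002]
ft_force: [-0.3, 0.2, -0.3]
grip_width: 0.0802
grasp_force: 0.0
```

Run:
```python
from h import *
p,R=pose()
im,d=viewer.camera("wrist")
for n,z in (("rod_grip",.036),):
    for r in viewer.spot_point("wrist",n)[:1]: print(n,at_z("wrist",r["pixel"],z,(p,R)))
m=viewer.masks_of("wrist","rod_grip")[0]["mask"];ys,xs=np.nonzero(m&(d>0))
P=np.array([at_d("wrist",(y,x),d[y,x],(p,R)) for y,x in zip(ys[::4],xs[::4])])
s=(P-p)@-R[:,0]
for a,b in((-.045,-.02),(-.02,.01),(.01,.04),(.08,.12),(.15,.2)):
    k=(s>a)&(s<b)
    if k.sum()>5: print(a,b,k.sum(),np.percentile(P[k,2],90).round(4))
for c in("scene","top"):
    viewer.camera(c)
    for n,z in dict(rod_tip=0,band_mid=.007,bowl=0,tin=0,jar=0).items():
        for r in viewer.spot_point(c,n)[:1]: print(c,n,round(r["p"],2),at_z(c,r["pixel"],z).round(3))
```

```text
rod_grip [0.46622625 0.28896011 0.036     ]
-0.045 -0.02 166 0.0498
-0.02 0.01 169 0.0498
0.01 0.04 156 0.0497
0.08 0.12 60 0.0408
0.15 0.2 43 0.0406
scene rod_tip 0.64 [0.538 0.039 0.   ]
scene band_mid 0.55 [ 0.522 -0.024  0.007]
scene tin 0.75 [0.779 0.133 0.   ]
scene jar 0.85 [0.779 0.027 0.   ]
top rod_tip 0.77 [ 0.723  0.195 -0.   ]
top band_mid 0.58 [0.753 0.257 0.007]
top bowl 0.84 [0.759 0.257 0.   ]
top tin 0.66 [0.78  0.132 0.   ]
top jar 0.95 [0.782 0.012 0.   ]
```

The rod is level at its standing height, the band is in place and the bystanders haven't moved, so I'm handing in.

```bash
python3 -c "
from h import *
print(bot.job_done())"
```

```text
the job is handed in; nothing more can be done
None
```

I handed the job in at about 25 s of the 54 s allowed, no verdict returned: I held the band on the front bar at about 7 N, then left it flat about 103 mm in front of the mouth, with the rod level on the open worktop well away from it; the bowl, tin and jar had not moved in the final check.

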